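# Start the screw stopper on a sweet jar

## Task

The red screw stopper stands in the mouth of the sweet jar with its thread not yet caught. Without lifting it off or forcing it, turn it backward (counter-clockwise from above) until you feel it drop into the thread, then forward (clockwise) one full turn from there so that it is started but not screwed home, and finish while still holding its finger bar in the gripper. Leave the other things on the counter where they are.

Things in the scene. Friction and masses are not known exactly. Their poses are not given: they have to be found in the camera images.
- jar: Clear jar of sweets, 100 mm across, fixed in a square wooden cradle (150 x 150 x 44 mm) on the counter. White threaded collar on top, 63 mm across, its flat rim 150 mm above the counter. Origin on the counter under the jar's centre, z up along its axis; two slots in the rim lie at its +x and -x, with a red mark outside the collar below each.
- jar_mouth (a point): Point on the jar's axis at the height of the rim, 150 mm above the counter. Below it a right-hand two-start inside thread (bore between ridges 42 mm) goes down 14 mm per clockwise turn, with about 1.5 mm of up-and-down play; it carries the stopper's weight.
- jar_slot (a point): Middle of the jar's +x slot, at the rim's height, 23.5 mm from the axis. Each slot is 50 degrees wide. A lug that is wholly over a slot (from about 17 degrees clockwise of its middle) drops 7 mm onto the thread; a stop behind the slot keeps it from going further back.
- stopper: Loose screw stopper, 98 mm tall, 0.11 to 0.20 kg. White plug 40 mm across, 63 mm long, with two lugs at its +x and -x; then a red flange 60 mm across, 6 mm thick, with a yellow dot over each lug; then a red finger bar. Origin at the centre of the plug's bottom, z up. At the start it stands with the plug 34 mm in the mouth, its lugs resting on the rim.
- stopper_bar (a point): Centre of the top of the finger bar, on the stopper's axis, 98 mm above its bottom. The bar runs along the stopper's x: 46 mm long, 14 mm thick, standing 29 mm above the flange. Fingers closed loosely round it (16 to 17 mm) turn the stopper and let it fall by its own weight; a tight grip holds it up and must be lowered along. The flange meets the rim after about 1.6 turns.
- stopper_lug (a point): Middle of the underside of the stopper's +x lug (7 mm wide, 3 mm high, reaching 24.5 mm from the axis), 23 mm from the axis, 34 mm above the bottom. At the start it rests on the rim, 54 to 115 degrees clockwise of the jar's +x slot; just after the drop it is 7 mm below the rim, one turn later 21 mm below.
- amber_jar: Closed amber sweet jar, 76 mm across, 115 mm tall, loose; bystander. Origin at the centre of its underside.
- green_jar: Closed green sweet jar, 72 mm across, 100 mm tall, loose; bystander. Origin at the centre of its underside.
- scoop: Aluminium sweet scoop with a wooden handle, 165 mm long, 28 mm high, loose; bystander. Origin on the counter near the scoop's back wall; blade to +x, handle to -x.
- tongs: Steel tongs with black grips, 205 mm long, 16 mm high, loose; bystander. Origin on the counter at the middle; jaws to +x.
- cup: Empty paper cup, 70 mm across, 70 mm tall, loose; bystander. Origin at the centre of its underside.
- fudge_pink: Pink fudge block, 34 x 28 x 24 mm, loose; bystander. Origin at the centre of its underside.
- gum_drop: Yellow gum drop, 32 mm across, 24 mm tall, loose; bystander. Origin at the centre of its underside.
Not all that is in view belongs to the job. There is more than one size of the stopper; the one meant has the size given above.

How it is judged:
By the outcome, as a careful person would: the job done as asked, in the order asked, and still so for the second after the job is handed in, while the arm keeps its last pose, push and grip.
It also fails if it takes over 72 s, if anything falls off the work surface, if the arm or the gripper's body presses on something with over 40 N, if the wrist force passes 120 N, or if a joint passes its speed limit or range.

## Robot

A 7-joint arm with a two-finger parallel gripper is mounted at the origin on the work surface. World frame = base frame: x ahead of the robot, y to its left, z up, the work surface at z = 0. Lengths are in m, angles in rad, forces in N, time in s.
With the tool pointing down it reaches from about 0.4 to 0.875 m from the base axis. Payload 6.5 kg.
Tool frame: the origin (TCP) lies midway between the tips of the shut fingers; the grasp point (between the pads) lies 19 mm behind it; z points along the fingers, y is the line along which they close (so a half turn about z gives the same grasp; the last joint's range is limited). The gripper opens to 85 mm and grips with 20 to 120 N. Pads are 22 mm wide; open, the fingers measure 114 mm over their backs; the gripper's body (76 mm by 85 mm) begins 54 mm behind the grasp point. The pads swing forward as they close: fully open they stand 13 mm farther back than shut.
Start: joints at [1.251, 0.536, -0.004, 1.538, 0.003, 1.067, -0.071], TCP at [0.163, -0.629, 0.231] pointing down, gripper open.
Joint ranges: [-2.7, 2.7], [-0.37, 2.16], [-1.27, 1.26], [0.24, 2.4], [-1.31, 4.45], [0.19, 1.91], [-2.76, 2.76]. Speed limits (rad/s): [2.39, 2.39, 3.14, 3.14, 3.14, 3.14, 3.14].

## Interface

Orientations are given as a unit quaternion [x, y, z, w].
In Python, from plant import arm gives the robot as it stands. The module is installed in compiled form; this text tells all that it offers. Calls block until the motion is done:
- arm.goto(position, orientation): joint-space move of the TCP to a pose.
- arm.servo_line(position, attitude=None, v=0.15, contact_N=None): straight line of the TCP; attitude=None keeps the orientation; v is the mean speed in m/s. With contact_N (N) it stops when the force on the tool has changed by that much, and returns True; else False.
- arm.movej(angles): joint-space move.
- arm.gripper_to(opening): opening from 0.0 (shut) to 1.0 (fully open); the grip force is fixed at half the most; returns when the fingers have stopped.
- arm.sleep(seconds).
- arm.solve_ik(position, orientation): joint angles nearest the present ones, or None.
- arm.snapshot(name): name is "scene" or "top"; returns (picture, depth): 400x640x3 uint8, blue, green, red; 400x640 float32, m along the optical axis (not along the pixel's ray), 0 where there is no reading.
- arm.camera_params(name): a dict with "fovy" (degrees; the focal length in pixels is half the picture's height over the tangent of half this angle, whatever the lens; pixels are square), "cx", "cy" (the principal point, pixels), "camera_from_world" (4x4, takes a point from world to camera coordinates). Camera axes: x right, y up, looking along -z (the intrinsics and any distortion apply to the point x, -y, -z); pixel columns grow to the right and rows downward; lengths in m; the calibration is good to about 2 mm. A picture is of the moment at which its call begins. camera_params takes no time and is no camera call.
A pose or a line that the arm cannot do raises arm.MotionError and nothing moves.
- arm.finish_job(): hands the job in; it is judged then, once.
Trained networks look in the newest picture that a camera, given by its name, has taken for a name from the list of things; names that differ only in an ending like _2 or _b are one class to them, and where a whole thing is asked for, a point or a joint stands for the part that bears it (a point fixed in the world has none). Each returns a list of dicts, best first, with "confidence" (0 to 1); they miss things now and then, are a little off and sometimes report something else, mostly with a low value. They report only what shows in the picture. A call takes as long as a camera call. They do not tell look-alikes from the thing itself.
- arm.regions_of(target, camera): "region" (400x640 bool, what is visible of it) and "uv" ([column, row] in pixels, amid what is visible of it).
Readings, each from a call of its own:
- arm.get_time_s(): time.
- arm.get_q(): joint angles.
- arm.get_dq(): joint speeds.
- arm.get_tau(): joint torques, N m.
- arm.get_ee_pos(): TCP position.
- arm.get_orientation(): TCP orientation.
- arm.get_wrist_force(): force on the tool from outside, world axes, zero at the start.
- arm.get_wrist_torque(): the same for the moment, N m.
- arm.get_opening(): opening from 0.0 (shut) to 1.0 (fully open).
- arm.get_gripper_force(): force on a finger pad.
Only numpy, scipy, OpenCV 4.12 (cv2) and the standard library are available. Lean on these libraries where they do the work, as an engineer would, in place of code of your own. Each camera call takes 0.05 s, during which the arm holds its last target. There are 200 camera calls.

## Working session

There is one attempt and no reset: what is moved stays moved. The work goes in short steps, each a Python script; the robot and the scene stay as the last script left them, time stands still between calls to the robot, and variables do not carry over. Pictures are saved under pics/ and viewed, at most 10 in all, crops included, and the job is handed in when it is done.

```bash
mkdir -p pics
cat > h.py <<'E'
import numpy as np, cv2
from plant import arm
def cam(n):
    p=arm.camera_params(n); f=200/np.tan(np.radians(p["fovy"])/2)
    return p,f,np.array(p["camera_from_world"])
def world(n,u,v,d):
    p,f,T=cam(n); 
    c=np.stack([(u-p["cx"])/f*d,-(v-p["cy"])/f*d,-d,np.ones_like(d)],-1)
    return (c@np.linalg.inv(T).T)[...,:3]
def pix(n,P):
    p,f,T=cam(n); c=np.append(P,1)@T.T
    return p["cx"]+f*c[0]/-c[2], p["cy"]-f*c[1]/-c[2]
E
python3 - <<'E'
from h import *
for n in("scene","top"):
    im,d=arm.snapshot(n); cv2.imwrite(f"pics/{n}0.png",im); np.savez(f"{n}0.npz",im=im,d=d)
    p=arm.camera_params(n); print(n,{k:v for k,v in p.items()})
    for t in("jar","stopper"):
        for r in arm.regions_of(t,n): 
            m=r["region"]; print(t,r["confidence"],r["uv"],m.sum())
            v,u=np.nonzero(m&(d>0)); P=world(n,u,v,d[v,u]); print(np.percentile(P,[2,50,98],axis=0).round(3).tolist())
E
```

```text
scene {'fovy': 52.38386405229579, 'cx': 319.6155034098049, 'cy': 197.7549105088794, 'camera_from_world': array([[ 0.74476869,  0.6672364 ,  0.01073233, -0.39846109],
       [-0.54379625,  0.5975062 ,  0.58929787,  0.2044485 ],
       [ 0.38678836, -0.44472681,  0.80784456, -1.25544967],
       [ 0.        ,  0.        ,  0.        ,  1.        ]])}
jar 0.57 [342.7, 201.3] 3149
[[0.475, 0.026, 0.005], [0.562, 0.075, 0.044], [0.615, 0.175, 0.149]]
stopper 0.96 [349.2, 166.7] 572
[[0.433, 0.078, 0.001], [0.541, 0.098, 0.185], [0.563, 0.24, 0.215]]
stopper 0.82 [402.8, 225.5] 292
[[0.669, 0.115, -0.001], [0.694, 0.128, 0.047], [0.709, 0.186, 0.069]]
stopper 0.64 [301.8, 238.7] 995
[[0.519, -0.104, 0.01], [0.555, -0.078, 0.092], [0.579, -0.039, 0.131]]
top {'fovy': 49.59786570520749, 'cx': 326.59095190991417, 'cy': 191.31200326005043, 'camera_from_world': array([[-2.77030704e-04, -9.99969813e-01, -7.76507170e-03,
         2.35515438e-03],
       [ 9.86502979e-01, -1.54476021e-03,  1.63736024e-01,
        -5.54951586e-01],
       [-1.63743077e-01, -7.61490646e-03,  9.86473628e-01,
        -1.14835201e+00],
       [ 0.00000000e+00,  0.00000000e+00,  0.00000000e+00,
         1.00000000e+00]])}
jar 0.69 [294.8, 203.8] 2479
[[0.456, 0.029, -0.0], [0.51, 0.089, 0.043], [0.605, 0.178, 0.151]]
stopper 0.7 [351.6, 192.5] 634
[[0.505, -0.1, 0.086], [0.537, -0.066, 0.092], [0.575, -0.034, 0.132]]
stopper 0.55 [280.7, 190.6] 464
[[0.506, 0.08, 0.18], [0.531, 0.104, 0.185], [0.558, 0.133, 0.215]]
stopper 0.48 [283.4, 146.0] 178
[[0.67, 0.116, 0.004], [0.685, 0.133, 0.048], [0.708, 0.152, 0.07]]
stopper 0.2 [447.2, 214.2] 861
[[0.411, -0.397, -0.003], [0.498, -0.336, 0.005], [0.546, -0.288, 0.03]]
```

Run:
```python
import cv2,numpy as np
t=cv2.imread("pics/top0.png"); s=cv2.imread("pics/scene0.png")
cv2.imwrite("pics/c.png",np.hstack([cv2.resize(t[155:255,230:330],(400,400),interpolation=2),cv2.resize(s[130:230,300:400],(400,400),interpolation=2)]))
```

```text
(no output)
```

View pics/scene0.png

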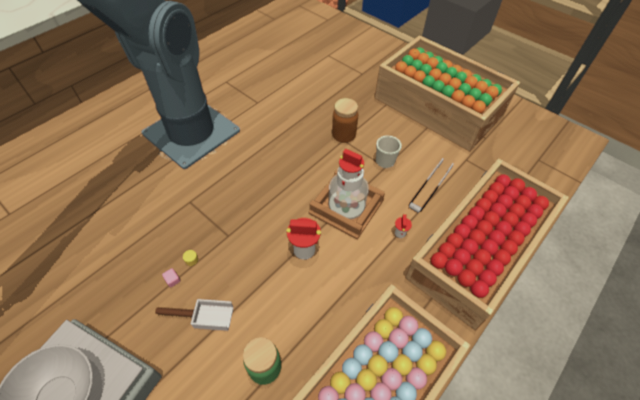

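View pics/top0.png

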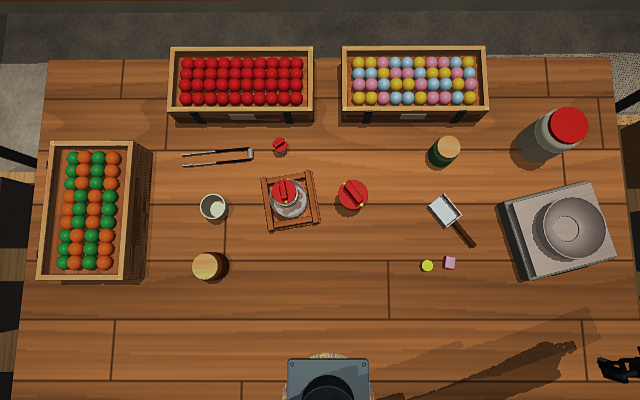

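```bash
ls pics
```

```text
c.png
scene0.png
top0.png
```

View pics/c.png

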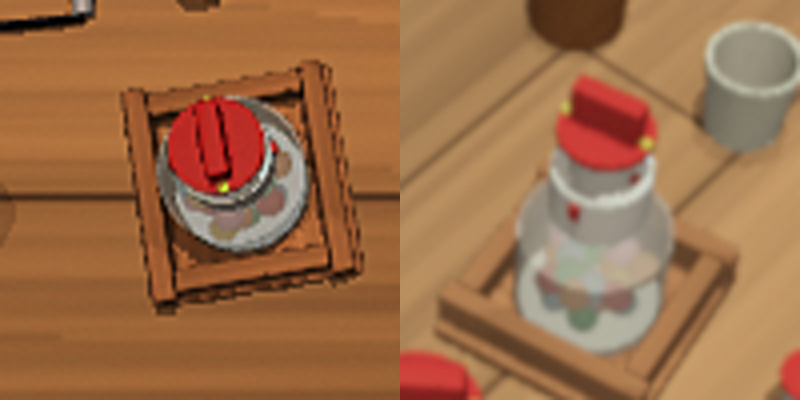

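The top view has three red stoppers:
- **In the jar's mouth:** pixel (283,190). The jar sits in its cradle.
- **Large, on the counter:** pixel (352,193).
- **Small, on the counter:** pixel (280,146).

The one in the jar fits. Its flange top is at 0.185 m and its bar top at 0.215 m, which match 116+69 and 116+98 mm. The crop confirms it stands in the white collar with its bar roughly along world x and yellow dots at crop (207,98) and (223,187). Next I measure the axis and the angles.

Run:
```python
from h import *
def ray(n,u,v,z):
    p,f,T=cam(n); a=world(n,u,v,np.array(1.)); o=np.linalg.inv(T)[:3,3]; return o+(a-o)*(z-o[2])/(a[2]-o[2])
print("cam pos",[np.linalg.inv(cam(n)[2])[:3,3].round(2) for n in("scene","top")])
for n,box in(("top",(250,330,160,245)),("scene",(320,390,140,215))):
    z=np.load(n+"0.npz"); im,d=z["im"],z["d"]; hsv=cv2.cvtColor(im,cv2.COLOR_BGR2HSV)
    W=np.zeros((400,640),bool); W[box[2]:box[3],box[0]:box[1]]=1
    H,S,V=[hsv[...,i].astype(int) for i in range(3)]
    red=W&((H<6)|(H>172))&(S>150)&(V>60); yel=W&(H>22)&(H<35)&(S>110)&(V>110)
    for nm,m in(("red",red),("yel",yel)):
        k,l,st,c=cv2.connectedComponentsWithStats(m.astype(np.uint8))
        for i in range(1,k):
            v,u=np.nonzero(l==i); P=world(n,u,v,d[v,u])
            print(n,nm,st[i,4],c[i].round(1),np.median(P,0).round(4), ray(n,*c[i],.1855).round(4) if nm=="yel" else "")
            if nm=="red" and st[i,4]>100:
                B=P[P[:,2]>.207]; F=P[(P[:,2]>.178)&(P[:,2]<.191)]
                r=cv2.minAreaRect((B[:,:2]*1000).astype(np.float32)); print(" bar z",np.median(B[:,2]),r,len(B)); 
                print(" flange z",np.median(F[:,2]),cv2.minEnclosingCircle((F[:,:2]*1000).astype(np.float32)))
    # cradle / collar rim
    v,u=np.nonzero(W&(d>0)); P=world(n,u,v,d[v,u]); s=(S[v,u]<60)
    C=P[s&(P[:,2]>.143)&(P[:,2]<.154)]; print("rim pts",len(C),C.mean(0), cv2.minEnclosingCircle((C[:,:2]*1000).astype(np.float32)))
    if n=="top":
        K=P[(P[:,2]>.036)&(P[:,2]<.05)&(S[v,u]>80)]; print("cradle",cv2.minAreaRect((K[:,:2]*1000).astype(np.float32)))
```

```text
cam pos [array([ 0.89, -0.41,  0.9 ]), array([ 0.36, -0.01,  1.22])]
top red 443 [283.4 190.6] [0.5327 0.1041 0.1852] 
 bar z 0.21221492471800008 ((452.38104248046875, 60.195404052734375), (228.33029174804688, 24.912248611450195), 29.735939025878906) 110
 flange z 0.18411828264930574 ((532.93896484375, 106.48999786376953), 30.06123924255371)
top red 4 [298.2 191.2] [0.5404 0.0733 0.1442] 
top yel 1 [281. 179.] [0.563  0.1126 0.1826] [0.5624 0.1122 0.1855]
top yel 2 [285.  201.5] [0.5068 0.1015 0.1861] [0.5069 0.1016 0.1855]
rim pts 68 [0.51488227 0.09378814 0.14914084] ((528.8211669921875, 103.17674255371094), 30.644227981567383)
cradle ((532.6259765625, 106.1261978149414), (149.87643432617188, 140.26524353027344), 9.608060836791992)
scene red 388 [350.7 161.2] [0.541  0.0989 0.1895] 
 bar z 0.21295585272510598 ((720.2396850585938, -144.07705688476562), (39.77972412109375, 641.3436889648438), 36.190067291259766) 103
 flange z 0.1842734168900264 ((538.5451049804688, 103.48397064208984), 28.966867446899414)
scene red 2 [343.  182.5] [0.5421 0.0729 0.1408] 
scene yel 3 [340.7 156.3] [0.5073 0.1012 0.1832] [0.5087 0.1004 0.1855]
scene yel 3 [361.3 165.7] [0.5619 0.1101 0.1843] [0.5624 0.1105 0.1855]
rim pts 188 [0.5446972  0.09259964 0.14851917] ((537.9258422851562, 103.8023681640625), 31.166059494018555)
```

Axis is at (0.534, 0.106), from dots, flange and cradle, which agree to about 1.5 mm. The bar yaw is 10.7°. The red mark at -78° together with the cradle yaw of 9.6° puts the slots near 100° and -80°. That leaves the lug about 89° clockwise of its slot, inside the stated 54–115°, so I expect the drop after about 72° CCW.

```bash
cat >> h.py <<'E'
from scipy.spatial.transform import Rotation as R
AX=np.array([.534,.106]); 
def ori(deg):
    c,s=np.cos(np.radians(deg)),np.sin(np.radians(deg))
    return R.from_matrix(np.array([[c,s,0],[s,-c,0],[0,0,-1]])).as_quat()
def yaw():
    x=R.from_quat(arm.get_orientation()).as_matrix()[:,0]; return np.degrees(np.arctan2(x[1],x[0]))
def st(m=""):
    print(m,"t%.2f"%arm.get_time_s(),np.round(arm.get_ee_pos(),4),"yaw%.1f q7 %.3f"%(yaw(),arm.get_q()[6]),"F",np.round(arm.get_wrist_force(),1),"T",np.round(arm.get_wrist_torque(),2),"o%.3f"%arm.get_opening(),"g%.1f"%arm.get_gripper_force())
E
python3 - <<'E'
from h import *
st()
for a in(10.7,190.7,100.7,-79.3,-120,-20,-140,60):
    q=arm.solve_ik([*AX,.189],ori(a)); print(a,None if q is None else np.round(q,2))
E
```

```text
t0.30 [ 0.1631 -0.629   0.231 ] yaw14.5 q7 -0.071 F [-0.2  0.1  0.3] T [-0.01 -0.02  0.02] o1.000 g0.0
10.7 [ 0.21  0.49 -0.64  1.83  0.35  0.94 -1.97]
190.7 [ 0.53  0.7  -1.15  1.81  0.72  1.11  0.88]
100.7 [ 0.41  0.59 -0.93  1.82  0.55  1.02 -0.56]
-79.3 [-1.05  0.66  1.09  1.9  -0.7   1.02 -2.6 ]
-120 [ 0.49  0.66 -1.07  1.82  0.66  1.08  1.79]
-20 [ 0.12  0.46 -0.51  1.84  0.28  0.92 -2.44]
-140 [ 0.49  0.66 -1.07  1.82  0.66  1.08  1.44]
60 [ 0.36  0.56 -0.86  1.82  0.5   0.99 -1.23]
```

Run:
```python
from h import *
p=arm.get_ee_pos(); arm.servo_line([p[0],p[1],.36],v=.25); st("up")
q=arm.solve_ik([*AX,.30],ori(190.7)); print(np.round(q,2))
arm.goto([*AX,.30],ori(190.7)); st("above"); print(np.round(arm.get_q(),2))
c=arm.servo_line([*AX,.190],v=.1,contact_N=5); st("down %s"%c); print(np.round(arm.get_q(),2))
im,d=arm.snapshot("scene"); cv2.imwrite("pics/g1.png",cv2.resize(im[90:240,250:450],(800,600),interpolation=2))
```

```text
up t0.97 [ 0.1631 -0.6286  0.3595] yaw14.5 q7 -0.068 F [-0.9 -0.3 -0.8] T [ 0.03 -0.01  0.03] o1.001 g0.0
[ 0.54  0.51 -1.11  1.7   0.48  1.24  1.07]
above t3.87 [0.5343 0.105  0.2998] yaw-169.4 q7 1.068 F [-0.   0.2  1.1] T [-0.03  0.02 -0.03] o0.999 g0.0
[ 0.54  0.51 -1.11  1.7   0.48  1.24  1.07]
down False t5.12 [0.5345 0.1062 0.1906] yaw-169.3 q7 0.966 F [-0.2  0.1  0.4] T [ 0.03  0.02 -0.03] o1.000 g0.0
[ 0.46  0.63 -1.02  1.82  0.61  1.05  0.97]
```

View pics/g1.png

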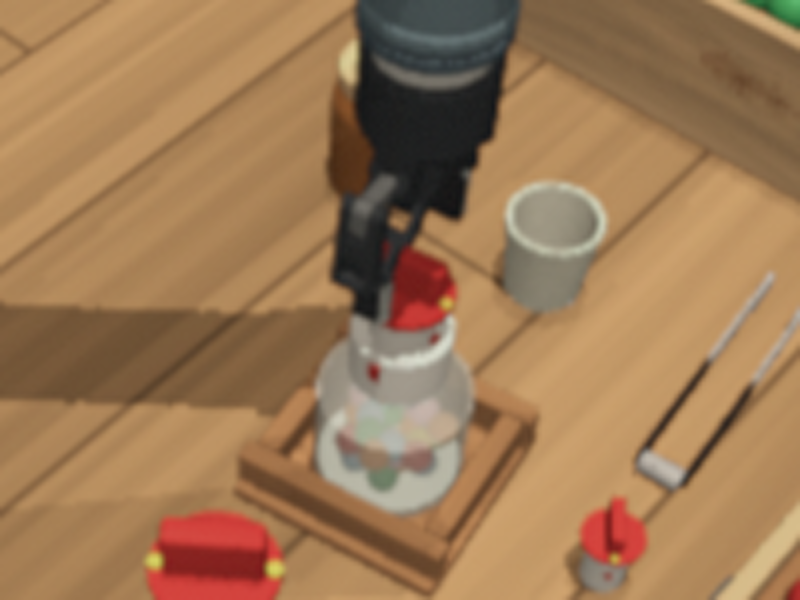

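The open fingers straddle the bar. The second red spot under the yellow dot is the lug, and the red mark at crop (373,371) is the jar's slot mark at about -80°, as computed. Now I close loosely and turn back, watching the flange height and the wrist torque.

```bash
cat >> h.py <<'E'
def flange():
    o=[]
    for n in("scene","top"):
        im,d=arm.snapshot(n); hsv=cv2.cvtColor(im,cv2.COLOR_BGR2HSV).astype(int)
        m=((hsv[...,0]<6)|(hsv[...,0]>172))&(hsv[...,1]>150)&(hsv[...,2]>50)&(d>0)
        v,u=np.nonzero(m); P=world(n,u,v,d[v,u]); r=np.hypot(*(P[:,:2]-AX).T)
        z=P[(r>.0235)&(r<.0305)&(P[:,2]>.153)&(P[:,2]<.2),2]
        o+=[len(z),round(float(np.percentile(z,80)),4) if len(z) else None]
    return o
def turn(deg):   # + = counter-clockwise
    q=np.array(arm.get_q()); q[6]+=np.radians(deg); arm.movej(q)
E
python3 - <<'E'
from h import *
print(flange()); arm.gripper_to(.194); st("closed"); print(flange())
y0=yaw(); q0=np.array(arm.get_q())
def tq(deg): q=q0.copy(); q[6]+=np.radians(deg); arm.movej(q)
tq(5); st(5); print(flange())
for a in(30,50,58): 
    tq(a); st(a); print(flange())
    if abs(arm.get_wrist_torque()[2])>.6: break
E
```

```text
[50, 0.1862, 0, None]
closed t5.92 [0.534 0.106 0.19 ] yaw-169.3 q7 0.966 F [ 0.3 -0.2 -0. ] T [ 0.03  0.04 -0.07] o0.193 g0.0
[86, 0.1854, 0, None]
5 t6.28 [0.534 0.106 0.19 ] yaw-164.4 q7 1.051 F [0.3 0.1 0.2] T [-0.05 -0.03 -0.01] o0.195 g0.0
[77, 0.1851, 0, None]
30 t6.88 [0.534 0.106 0.19 ] yaw-139.5 q7 1.486 F [ 0.7 -0.2  0.1] T [-0.02 -0.04 -0.02] o0.194 g0.0
[76, 0.1854, 0, None]
50 t7.40 [0.534 0.106 0.19 ] yaw-119.6 q7 1.834 F [ 0.2  0.5 -0.6] T [-0.01  0.05  0.  ] o0.194 g0.0
[80, 0.1853, 0, None]
58 t7.76 [0.534 0.106 0.19 ] yaw-111.6 q7 1.973 F [ 0.4 -0.5  0.1] T [-0.03  0.01  0.03] o0.193 g0.0
[80, 0.1851, 0, None]
```

Run:
```python
from h import *
for i in range(12):
    turn(4); arm.sleep(.1); f=flange(); st(i); print(f)
    if (f[1] or 1)<.1815 or abs(arm.get_wrist_torque()[2])>.5 or arm.get_q()[6]>2.68: break
im,d=arm.snapshot("scene"); cv2.imwrite("pics/g2.png",cv2.resize(im[115:215,290:410],(720,600),interpolation=2))
```

```text
0 t8.31 [0.534  0.1061 0.19  ] yaw-107.6 q7 2.043 F [-0.3  1.   0.6] T [-0.04 -0.    0.01] o0.191 g0.0
[81, 0.1853, 0, None]
1 t8.76 [0.534  0.1061 0.19  ] yaw-103.7 q7 2.111 F [ 0.4  0.3 -0.4] T [-0.01  0.05 -0.02] o0.191 g0.0
[81, 0.1849, 0, None]
2 t9.21 [0.534  0.1061 0.19  ] yaw-99.8 q7 2.180 F [ 1.  -0.5  0.6] T [-0.04 -0.04  0.01] o0.196 g0.0
[82, 0.1854, 0, None]
3 t9.66 [0.5339 0.1061 0.19  ] yaw-95.8 q7 2.248 F [-0.4 -0.1 -0.5] T [-0.02  0.01 -0.06] o0.199 g0.0
[81, 0.1855, 0, None]
4 t10.11 [0.5339 0.1061 0.19  ] yaw-91.9 q7 2.317 F [-0.9  0.4 -0.1] T [-0.01 -0.01 -0.04] o0.195 g0.0
[79, 0.1845, 0, None]
5 t10.56 [0.5339 0.1061 0.19  ] yaw-88.0 q7 2.386 F [-0.5 -0.5  0.7] T [-0.06  0.04  0.  ] o0.192 g0.0
[76, 0.1782, 0, None]
```

View pics/g2.png

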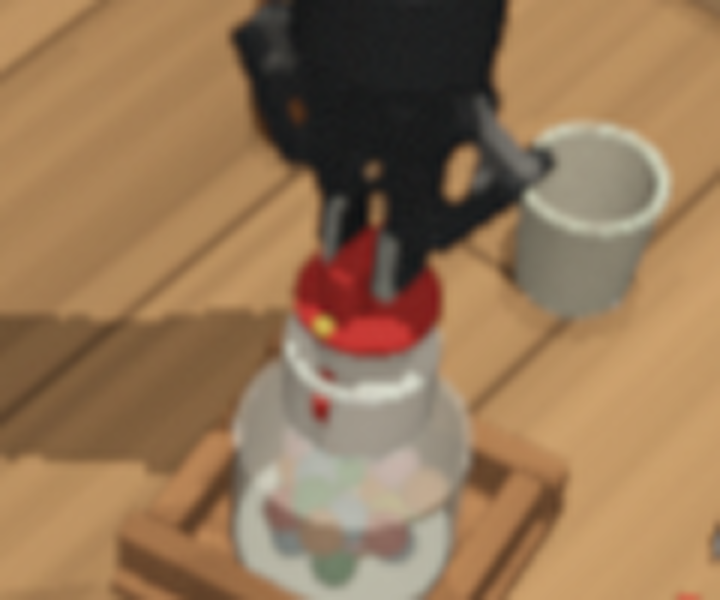

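It dropped 7 mm (flange top 0.185 to 0.178) at tool yaw about -88°, with about 6° of slack. The yellow dot now sits over the slot mark at crop (322,405). Next is the first forward stroke of 220°, following the stopper down.

Run:
```python
from h import *
def stroke(degs,z):
    for a,zz in zip(degs,z):
        turn(-a); p=[*AX,zz]; c=arm.servo_line(p,v=.03,contact_N=6); st("%d %s"%(-a,c)); f=flange(); print(f)
        if c or abs(arm.get_wrist_torque()[2])>.8: return False
    return True
# stopper turned = tool turn - ~12 (slack)
stroke([12,52,52,52,52],[.186,.184,.182,.180,.178])
```

```text
-12 False t11.21 [0.5338 0.1059 0.1857] yaw-99.9 q7 2.174 F [ 0.1  0.2 -0.7] T [ 0.03 -0.   -0.04] o0.196 g0.0
[88, 0.1781, 0, None]
-52 False t12.43 [0.5339 0.106  0.1838] yaw-151.9 q7 1.264 F [ 0.2  0.1 -0.4] T [-0.03  0.06 -0.02] o0.193 g0.0
[68, 0.1761, 0, None]
-52 False t13.66 [0.5339 0.1059 0.1818] yaw156.2 q7 0.355 F [ 0.2  1.2 -0.2] T [-0.01  0.02  0.02] o0.197 g0.1
[104, 0.1766, 0, None]
-52 False t14.88 [0.5339 0.1059 0.1798] yaw104.2 q7 -0.554 F [ 0.9 -0.3  0.4] T [-0.03 -0.01  0.05] o0.196 g0.3
[96, 0.1737, 0, None]
-52 False t16.11 [0.5339 0.106  0.1779] yaw52.2 q7 -1.463 F [-0.6 -0.6  0.6] T [-0.02 -0.05  0.02] o0.196 g0.1
[84, 0.1696, 0, None]
```

The flange is at 0.1696, and 0.170 is expected after about 208°. Now I regrasp a half turn back and do the second stroke.

Run:
```python
from h import *
arm.gripper_to(1.0); st("open"); print(flange())
turn(180); st("back"); f=flange(); print(f)
arm.gripper_to(.194); st("closed"); print(flange())
im,d=arm.snapshot("scene"); cv2.imwrite("pics/g3.png",cv2.resize(im[115:215,290:410],(720,600),interpolation=2))
```

```text
open t16.88 [0.534 0.106 0.178] yaw52.2 q7 -1.464 F [ 0.2  0.6 -0.2] T [ 0.04  0.05 -0.02] o1.000 g0.0
[36, 0.1698, 0, None]
back t19.63 [0.534 0.106 0.178] yaw-127.9 q7 1.677 F [-0.3 -0.1  0. ] T [-0.03 -0.02 -0.01] o0.997 g0.0
[36, 0.169, 0, None]
closed t20.39 [0.534 0.106 0.178] yaw-127.8 q7 1.678 F [ 0.2  0.6 -0.1] T [0.03 0.01 0.02] o0.195 g0.1
[87, 0.1699, 0, None]
```

View pics/g3.png

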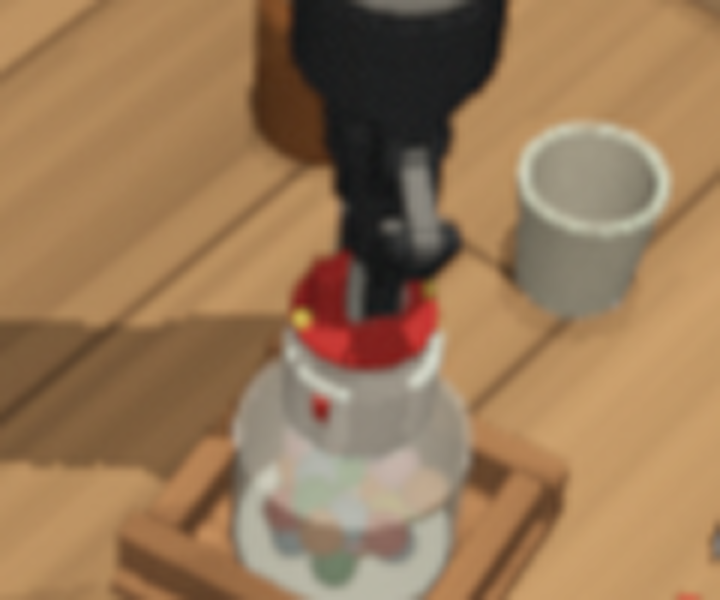

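The bar is held again, with the dots at crop (302,320) and (428,292). Next is the last 148°, and then I firm up the grip.

Run:
```python
from h import *
ok=True
for a,zz in zip([50,50,48],[.176,.174,.172]):
    turn(-a); c=arm.servo_line([*AX,zz],v=.03,contact_N=6); st("%d %s"%(-a,c)); print(flange())
    if c or abs(arm.get_wrist_torque()[2])>.8: break
arm.sleep(.3); im,d=arm.snapshot("scene"); cv2.imwrite("pics/g4.png",cv2.resize(im[115:215,290:410],(720,600),interpolation=2)); np.savez("g4.npz",im=im,d=d)
```

```text
-50 False t21.63 [0.5339 0.106  0.1758] yaw-177.8 q7 0.804 F [-0.3  0.6  0.8] T [-0.01 -0.   -0.03] o0.191 g0.2
[94, 0.17, 0, None]
-50 False t22.82 [0.5339 0.106  0.1738] yaw132.2 q7 -0.071 F [-1.  -0.9 -0. ] T [ 0.   -0.07  0.01] o0.195 g0.1
[118, 0.1788, 0, None]
-48 False t23.99 [0.5339 0.1059 0.1718] yaw84.2 q7 -0.910 F [-1.6  0.7 -0.8] T [ 0.02 -0.04 -0.01] o0.199 g0.2
[90, 0.165, 0, None]
```

View pics/g4.png

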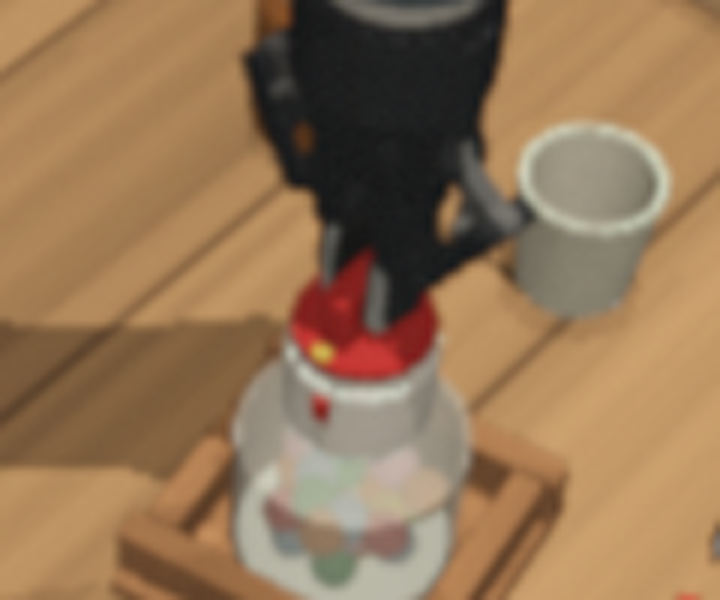

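The dot is back over the slot mark at crop (322,352). The flange is at 0.165, 13–14 mm below where it dropped, and still well above the rim. Closing firmly takes up the last few degrees of slack.

Run:
```python
from h import *
arm.gripper_to(0.0); arm.sleep(.3); st("grip"); print(flange())
im,d=arm.snapshot("scene"); hsv=cv2.cvtColor(im,cv2.COLOR_BGR2HSV).astype(int)
def dots(im,z0):
    p,f,T=cam("scene"); hsv=cv2.cvtColor(im,cv2.COLOR_BGR2HSV).astype(int); m=np.zeros((400,640),bool); m[140:200,325:385]=1
    m&=(hsv[...,0]>22)&(hsv[...,0]<35)&(hsv[...,1]>110)&(hsv[...,2]>110); v,u=np.nonzero(m)
    o=np.linalg.inv(T)[:3,3]; a=world("scene",u.mean(),v.mean(),np.array(1.)); P=o+(a-o)*(z0-o[2])/(a[2]-o[2])
    return P.round(4), np.degrees(np.arctan2(*(P[:2]-AX)[::-1])).round(1), len(u)
print(dots(np.load("g4.npz")["im"],.1645),dots(im,.1645))
```

```text
grip t24.96 [0.534  0.1061 0.1721] yaw84.2 q7 -0.911 F [-0.9 -0.8  3.4] T [-0.05  0.23  0.01] o0.146 g60.4
[90, 0.1641, 0, None]
(array([nan, nan, nan]), np.float64(nan), 0) (array([nan, nan, nan]), np.float64(nan), 0)<stdin>:7: RuntimeWarning: Mean of empty slice.
  ret = ret.dtype.type(ret / rcount)
```

Tight grip at 60 N on the bar. The flange is at 0.1641, 14.1 mm below the drop height, so one turn is confirmed.

```bash
python3 -c "
from h import *
print(arm.finish_job()); st()"
```

```text
the job is handed in; nothing more can be done
None
the job is handed in; nothing more can be done
```

The job is handed in at about 25 s: the stopper was turned back until it dropped 7 mm into the thread, then forward one turn (within a few degrees, 14.1 mm down), and its bar is still held in the gripper.

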